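# Cover the seasoning pots

### The arm

A 7-joint arm with a two-finger parallel gripper is mounted at the origin on the work surface. World frame = base frame: x ahead of the robot, y to its left, z up, the work surface at z = 0. Lengths are in m, angles in rad, forces in N, time in s.
With the tool pointing down it reaches from about 0.425 to 0.975 m from the base axis. Payload 16.7 kg.
Tool frame: the origin (TCP) lies between the finger pads; the fingertips stand 11 mm ahead of it and the grasp point (between the pads) lies 8 mm behind it; z points along the fingers, y is the line along which they close (so a half turn about z gives the same grasp; the last joint's range is limited). The gripper opens to 85 mm and grips with 20 to 120 N. Pads are 22 mm wide; open, the fingers measure 114 mm over their backs; the gripper's body (76 mm by 85 mm) begins 54 mm behind the grasp point. The pads swing forward as they close: fully open they stand 13 mm farther back than shut.
Start: joints at [-1.262, 0.426, 0.074, 1.606, -0.034, 1.111, -0.067], TCP at [0.298, 0.605, 0.242] pointing down, gripper open.
Joint ranges: [-2.85, 2.85], [-0.5, 2.14], [-1.23, 1.37], [0.21, 2.46], [-1.02, 4.16], [0.16, 2.05], [-2.73, 2.73]. Speed limits (rad/s): [1.89, 1.89, 2.39, 2.39, 3.01, 3.01, 3.01].

### API

Orientations are given as a 3x3 rotation matrix whose columns are the frame's x, y, z axes.
In Python, from workcell import bot, eoat, planner, monitor, imaging, job gives the robot as it stands. Calls block until the motion is done:
- bot.reach(position, orientation): joint-space move of the TCP to a pose.
- bot.movel(position, frame=None, velocity=0.15, stop_force=None): straight line of the TCP; frame=None keeps the orientation; velocity is the mean speed in m/s. With stop_force (N) it stops when the force on the tool has changed by that much, and returns True; else False.
- bot.movej(angles): joint-space move.
- eoat.set_gripper(opening, newtons=None): opening from 0.0 (shut) to 1.0 (fully open); newtons is the grip in N (None keeps the last); returns when the fingers have stopped.
- bot.hold(seconds).
- planner.inverse_kinematics(position, orientation): joint angles nearest the present ones, or None.
- monitor.state(): the state.
- imaging.grab_frame(name): name is "scene" or "top"; returns a dict with "frame" (400x640x3 uint8, blue, green, red), "K" (3x3 intrinsics, pixels), "extrinsics" (4x4, takes a point from camera to world coordinates). Camera axes: x right, y down, z forward; pixel columns grow to the right and rows downward; lengths in m; the calibration is good to about 2 mm. A picture is of the moment at which its call begins. There is no depth.
A pose or a line that the arm cannot do raises bot.Unreachable and nothing moves.
- job.close_job(): hands the job in; it is judged then, once.
The state is a dict: "time_s": time; "q": joint angles; "dq": joint speeds; "effort": joint torques, N m; "tcp_pos": TCP position; "ee_rot": TCP orientation; "wrist_force": force on the tool from outside, world axes, zero at the start; "ft_torque": the same for the moment, N m; "opening": opening from 0.0 (shut) to 1.0 (fully open); "grip_force": force on a finger pad.
Only numpy, scipy, OpenCV 4.12 (cv2) and the standard library are available. Lean on these libraries where they do the work, as an engineer would, in place of code of your own. Each camera call takes 0.05 s, during which the arm holds its last target. There are 200 camera calls.

### The job

Pick the three knobbed pot lids off the bamboo draining tray and put each one on the seasoning pot of its own colour, seated level with its plug inside the mouth. Set the lids down rather than dropping them, and leave the pots standing where they are. Leave the glass jar, its flat steel lid and the bowls undisturbed.

Things in the scene. Friction and masses are not known exactly. Their poses are not given: they have to be found in the camera images.
- red_lid: red glazed pot lid, lying knob up on the draining tray at the start. Origin: centre of its underside, z up. From the origin upwards: a locating plug 54 mm in diameter and 8 mm high (it stands on this), a disc 84 mm in diameter from 8 to 15 mm, and an upright round knob 22 mm in diameter from 15 to 39 mm. About 0.12 kg.
- yellow_lid: yellow glazed pot lid, lying knob up on the draining tray at the start. Origin: centre of its underside, z up. From the origin upwards: a locating plug 54 mm in diameter and 8 mm high (it stands on this), a disc 84 mm in diameter from 8 to 15 mm, and an upright round knob 22 mm in diameter from 15 to 39 mm. About 0.12 kg.
- blue_lid: blue glazed pot lid, lying knob up on the draining tray at the start. Origin: centre of its underside, z up. From the origin upwards: a locating plug 54 mm in diameter and 8 mm high (it stands on this), a disc 84 mm in diameter from 8 to 15 mm, and an upright round knob 22 mm in diameter from 15 to 39 mm. About 0.12 kg.
- red_pot: red open round seasoning pot, loose on the counter, 80 mm outside and 70 mm inside diameter, 60 mm high, about 0.4 kg. Origin: centre of its underside, z up. With a lid seated the plug hangs inside the mouth (8 mm of play all round), the disc rests on the rim and the lid's origin is 52 mm above the pot's.
- yellow_pot: yellow open round seasoning pot, loose on the counter, 80 mm outside and 70 mm inside diameter, 60 mm high, about 0.4 kg. Origin: centre of its underside, z up. With a lid seated the plug hangs inside the mouth (8 mm of play all round), the disc rests on the rim and the lid's origin is 52 mm above the pot's.
- blue_pot: blue open round seasoning pot, loose on the counter, 80 mm outside and 70 mm inside diameter, 60 mm high, about 0.4 kg. Origin: centre of its underside, z up. With a lid seated the plug hangs inside the mouth (8 mm of play all round), the disc rests on the rim and the lid's origin is 52 mm above the pot's.
- tray: bamboo draining tray, fixed, 236 mm square, 18 mm high, floor 8 mm above the counter, rim 8 mm wide. Origin: centre of its underside, x and y along its sides. The three pot lids and the jar's lid lie on its floor, one in each quarter, about 106 mm apart.
- jar_lid: flat steel screw-top lid of the glass jar with a darker middle, no knob, 72 mm in diameter, 14 mm high, on the tray among the pot lids; to be left there. Origin: centre of its underside.
- jar: empty open glass jar, 72 mm in diameter, 85 mm high, standing among the pots; to be left alone. Origin: centre of its underside.
- bowls: two melamine bowls nested in one another (white below, terracotta above; one piece here), 112 mm in diameter, 57 mm high over all; to be left alone. Origin: centre of the underside.
Mind the look-alikes: they are no part of the job. Leave any green or turquoise look-alike of the yellow_lid alone.

How it is judged:
By the outcome, as a careful person would: the job done as asked, in the order asked, and still so for the second after the job is handed in, with the robot touching nothing.
It also fails if it takes over 88 s, if anything falls off the work surface, if the arm or the gripper's body presses on something with over 40 N, if the wrist force passes 120 N, or if a joint passes its speed limit or range.

## Working session

There is one attempt and no reset: what is moved stays moved. The work goes in short steps, each a Python script; the robot and the scene stay as the last script left them, time stands still between calls to the robot, and variables do not carry over. Pictures are saved under pics/ and viewed, at most 14 in all, crops included, and the job is handed in when it is done.

```bash
mkdir -p pics
python3 - <<'E'
from workcell import imaging,monitor
import cv2,numpy as np
np.set_printoptions(precision=4,suppress=True)
for n in("scene","top"):
    d=imaging.grab_frame(n); cv2.imwrite(f"pics/{n}0.png",d["frame"]); np.savez(f"{n}0.npz",f=d["frame"],K=d["K"],E=d["extrinsics"]); print(n,d["K"],d["extrinsics"])
s=monitor.state();print(s["time_s"],s["tcp_pos"],s["ee_rot"],s["wrist_force"])
E
```

```text
scene [[426.4049   0.     317.5541]
 [  0.     426.4049 206.2804]
 [  0.       0.       1.    ]] [[ 0.2723  0.5419 -0.7951  1.3905]
 [ 0.9621 -0.1642  0.2176 -0.15  ]
 [-0.0127 -0.8242 -0.5661  0.6565]
 [ 0.      0.      0.      1.    ]]
top [[442.9647   0.     326.2887]
 [  0.     442.9647 196.8558]
 [  0.       0.       1.    ]] [[-0.0173 -0.9924  0.122   0.3876]
 [-0.9998  0.0164 -0.0084  0.1016]
 [ 0.0064 -0.1221 -0.9925  0.9983]
 [ 0.      0.      0.      1.    ]]
0.1 [0.2982 0.6052 0.2417] [[-0.897   0.442  -0.0005]
 [ 0.442   0.897  -0.0011]
 [-0.0001 -0.0012 -1.    ]] [-0.3732  0.0272  0.1113]
```

View pics/scene0.png

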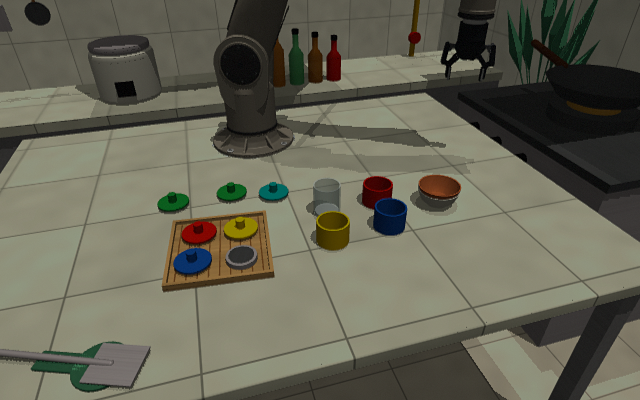

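View pics/top0.png

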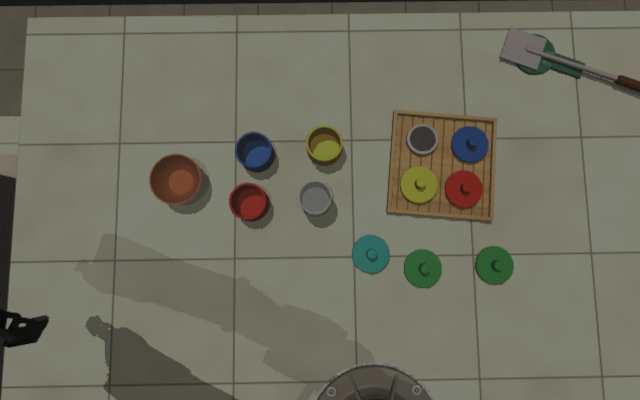

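The scene view shows the red lid at (198,231), yellow at (240,228), blue at (192,260) and the jar lid at (241,257). The pots are red (377,192), blue (390,216) and yellow (333,230), with the jar at (326,197).

Candidates for the yellow lid (top view):
- (419,184): yellow, on the tray. This fits the description.
- (371,254): turquoise, off the tray.
- (423,268) and (494,265): green, off the tray.

Next I'll measure from both views and confirm with a crop.

```bash
cat > meas.py <<'E'
import cv2,numpy as np
HUE={'red':[(0,8),(172,180)],'yellow':[(22,36)],'blue':[(105,128)]}
def mask(f,c,seed):
    h=cv2.cvtColor(f,cv2.COLOR_BGR2HSV); m=np.zeros(f.shape[:2],np.uint8)
    for a,b in HUE[c]: m|=cv2.inRange(h,(a,150,50),(b,255,255))
    m=cv2.morphologyEx(m,cv2.MORPH_OPEN,np.ones((2,2)))
    n,l,st,ce=cv2.connectedComponentsWithStats(m)
    ok=[i for i in range(1,n) if st[i,4]>60]
    i=min(ok,key=lambda i:np.hypot(*(ce[i]-seed)))
    return (l==i).astype(np.uint8)
def ray(K,E,px):
    px=np.atleast_2d(px).astype(float)
    d=np.c_[px,np.ones(len(px))]@np.linalg.inv(K).T@E[:3,:3].T
    return E[:3,3],d
def onplane(K,E,px,z):
    o,d=ray(K,E,px); return o+d*((z-o[2])/d[:,2])[:,None]
def circ(p):
    A=np.c_[2*p,np.ones(len(p))]; s=np.linalg.lstsq(A,(p**2).sum(1),rcond=None)[0]
    return s[:2],np.sqrt(s[2]+s[0]**2+s[1]**2)
def centre(f,K,E,c,seed,z,far):
    """circle fit to the outline cast on plane z; far: only its side away from the camera (rim)"""
    m=mask(f,c,seed); ct=max(cv2.findContours(m,0,1)[0],key=len)
    m2=cv2.resize(m,None,fx=4,fy=4,interpolation=cv2.INTER_CUBIC)
    hull=cv2.convexHull(ct)[:,0,:]; 
    full=np.zeros_like(m);cv2.fillPoly(full,[hull],1)
    px=max(cv2.findContours(full,0,1)[0],key=len)[:,0,:]
    p=onplane(K,E,px,z)[:,:2]
    if far:
        u=p.mean(0)-E[:2,3]; u/=np.linalg.norm(u); p=p[(p-p.mean(0))@u>0.0]
    return *circ(p),m.sum()
def tri(views,cs,z):
    A=np.zeros((3,3));b=np.zeros(3);os=[]
    for (K,E),c in zip(views,cs):
        o=E[:3,3];d=np.r_[c,z]-o;d/=np.linalg.norm(d);P=np.eye(3)-np.outer(d,d);A+=P;b+=P@o;os.append((o,P))
    x=np.linalg.solve(A,b); return x,[np.linalg.norm(P@(x-o)) for o,P in os]
E
python3 - <<'E'
from meas import *
np.set_printoptions(precision=4,suppress=True)
V=[np.load(f"{n}0.npz") for n in("scene","top")]
S={'red_lid':((198,231),(464,188)),'yellow_lid':((240,228),(419,184)),'blue_lid':((192,260),(470,144)),
'red_pot':((377,192),(248,202)),'yellow_pot':((333,230),(324,145)),'blue_pot':((390,216),(254,151))}
for k,s in S.items():
    pot='pot' in k; z=.06 if pot else .0195
    r=[centre(v['f'],v['K'],v['E'],k.split('_')[0],np.array(q),z,pot) for v,q in zip(V,s)]
    x,g=tri([(v['K'],v['E']) for v in V],[a[0] for a in r],z)
    print(k,'scene',r[0][0],r[0][1],r[0][2],'top',r[1][0],r[1][1],r[1][2],'tri',x,'gap',g)
a=V[0]['f'][170:300,140:440];b=V[1]['f'][95:225,225:505]
b=cv2.copyMakeBorder(b,0,0,0,20,0)
cv2.imwrite('pics/crop1.png',cv2.resize(np.vstack([a,b]),None,fx=2.2,fy=2.2,interpolation=cv2.INTER_CUBIC))
E
```

```text
red_lid scene [ 0.522  -0.2103] 0.042806754839626114 611 top [ 0.5193 -0.2156] 0.041451319271294015 1091 tri [ 0.5196 -0.213   0.0189] gap [np.float64(0.0027194070254167504), np.float64(0.0027194070254167764)]
yellow_lid scene [ 0.533  -0.1107] 0.04413541579874714 619 top [ 0.5306 -0.1159] 0.041053948253902 1067 tri [ 0.5311 -0.1133  0.019 ] gap [np.float64(0.002711296617121019), np.float64(0.0027112966171210424)]
blue_lid scene [ 0.6231 -0.2296] 0.041141664101655255 663 top [ 0.6231 -0.2351] 0.03763746568317538 616 tri [ 0.623  -0.2321  0.0205] gap [np.float64(0.002616538732319521), np.float64(0.0026165387323195243)]
red_pot scene [0.5039 0.2611] 0.04011555306974859 515 top [0.4952 0.2607] 0.03810318603342956 863 tri [0.4963 0.263  0.0549] gap [np.float64(0.0015332979876158483), np.float64(0.0015332979876158462)]
yellow_pot scene [0.6273 0.0967] 0.04185145139671201 1148 top [0.6093 0.0958] 0.030397029252993413 271 tri [0.6127 0.0985 0.049 ] gap [np.float64(0.0028098628821237445), np.float64(0.0028098628821237094)]
blue_pot scene [0.6181 0.2458] 0.03728545605557107 323 top [ 0.6126 -0.2216] 0.0362859633189167 616 tri [0.6738 0.0026 0.2145] gap [np.float64(0.19446504192838523), np.float64(0.19446504192838518)]
```

View pics/crop1.png

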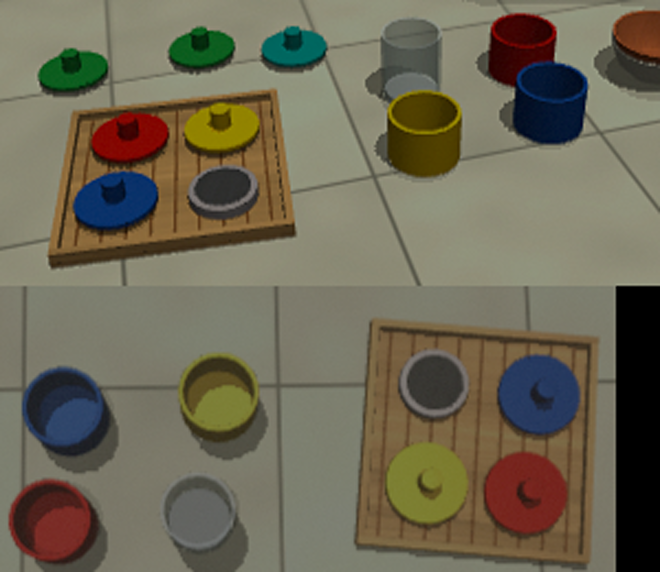

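The crop confirms it. The red, yellow and blue lids are on the tray, the steel jar lid with its dark middle is in the fourth quarter, and the green and turquoise lids are off the tray. The lid heights also fit: disc mid-height measures 19 to 20.5 mm against 19.5 mm expected. The pot masks in the top view were incomplete, so I'll widen them.

```bash
sed -i "s/(a,150,50),(b,255,255)/(a,S,25),(b,255,255)/; s/def mask(f,c,seed)/def mask(f,c,seed,S=150)/; s/m=mask(f,c,seed);/m=mask(f,c,seed,S);/; s/seed,z,far):/seed,z,far,S=150):/; /m2=/d" meas.py
sed -i "s/'yellow':\[(22,36)\]/'yellow':[(20,38)]/; s/(105,128)/(100,130)/" meas.py
python3 - <<'E'
from meas import *
np.set_printoptions(precision=4,suppress=True)
V=[np.load(f"{n}0.npz") for n in("scene","top")]
S={'red_lid':((198,231),(464,188)),'yellow_lid':((240,228),(419,184)),'blue_lid':((192,260),(470,144)),
'red_pot':((377,192),(248,202)),'yellow_pot':((333,230),(324,145)),'blue_pot':((390,216),(254,151))}
for sat in (80,110,130):
 for k,s in S.items():
    pot='pot' in k; z=.06 if pot else .0195
    r=[centre(v['f'],v['K'],v['E'],k.split('_')[0],np.array(q),z,pot,sat) for v,q in zip(V,s)]
    x,g=tri([(v['K'],v['E']) for v in V],[a[0] for a in r],z)
    print(sat,k,'scene',r[0][0],'r %.4f n %d'%r[0][1:],'top',r[1][0],'r %.4f n %d'%r[1][1:],'tri',x,'gap %.4f'%g[0])
E
```

```text
80 red_lid scene [ 0.5223 -0.2102] r 0.0431 n 626 top [ 0.5193 -0.2156] r 0.0415 n 1098 tri [ 0.5197 -0.213   0.0187] gap 0.0028
80 yellow_lid scene [ 0.5331 -0.1107] r 0.0449 n 639 top [ 0.5326 -0.116 ] r 0.0432 n 1161 tri [ 0.5329 -0.1132  0.0202] gap 0.0026
80 blue_lid scene [ 0.6241 -0.2298] r 0.0421 n 772 top [ 0.6209 -0.2352] r 0.0406 n 999 tri [ 0.6214 -0.2327  0.0184] gap 0.0028
80 red_pot scene [0.504  0.2611] r 0.0420 n 736 top [0.495  0.2603] r 0.0391 n 1177 tri [0.4962 0.2629 0.0547] gap 0.0018
80 yellow_pot scene [0.627  0.0968] r 0.0420 n 1194 top [0.6194 0.0946] r 0.0393 n 1210 tri [0.621  0.0966 0.0556] gap 0.0021
80 blue_pot scene [0.6151 0.2492] r 0.0421 n 1061 top [0.6059 0.2478] r 0.0392 n 832 tri [0.6079 0.2507 0.0545] gap 0.0021
110 red_lid scene [ 0.5223 -0.2102] r 0.0431 n 626 top [ 0.5193 -0.2156] r 0.0415 n 1098 tri [ 0.5197 -0.213   0.0187] gap 0.0028
110 yellow_lid scene [ 0.5331 -0.1107] r 0.0449 n 639 top [ 0.5326 -0.116 ] r 0.0432 n 1161 tri [ 0.5329 -0.1132  0.0202] gap 0.0026
110 blue_lid scene [ 0.6242 -0.2295] r 0.0420 n 766 top [ 0.621  -0.2351] r 
[... 493 characters left out ...]
0.2156] r 0.0415 n 1098 tri [ 0.5197 -0.213   0.0187] gap 0.0028
130 yellow_lid scene [ 0.5331 -0.1107] r 0.0449 n 639 top [ 0.5309 -0.1156] r 0.0423 n 1140 tri [ 0.5314 -0.1131  0.0191] gap 0.0026
130 blue_lid scene [ 0.624  -0.2296] r 0.0418 n 763 top [ 0.621  -0.2354] r 0.0398 n 914 tri [ 0.6215 -0.2326  0.0186] gap 0.0030
130 red_pot scene [0.504  0.2611] r 0.0420 n 734 top [0.4947 0.2604] r 0.0387 n 972 tri [0.4959 0.263  0.0545] gap 0.0017
130 yellow_pot scene [0.6272 0.0966] r 0.0419 n 1163 top [0.6188 0.0951] r 0.0384 n 1044 tri [0.6206 0.0968 0.0551] gap 0.0018
130 blue_pot scene [0.6155 0.2483] r 0.0420 n 1040 top [0.5695 0.2191] r 0.0496 n 437 tri [0.582  0.2422 0.0359] gap 0.0212
```

Pot rims come out at about 55 mm (text: 60) and the two views differ by a few mm. That's within calibration, but I'll correct it by looking at the lid hovering over its pot. Picking the red lid now.

```bash
cat > arm.py <<'E'
import numpy as np,cv2
from workcell import bot,eoat,planner,monitor,imaging,job
np.set_printoptions(precision=4,suppress=True)
R=np.array([[-1.,0,0],[0,1,0],[0,0,-1]])
UP=0.17
LID={'red':(.5197,-.213),'yellow':(.5314,-.1131),'blue':(.6215,-.2326)}
POT={'red':(.498,.262),'yellow':(.622,.0965),'blue':(.610,.2495)}
def st(t=''):
    s=monitor.state();print(t,'t %.1f'%s['time_s'],s['tcp_pos'],'F',s['wrist_force'],'open %.3f grip %.1f'%(s['opening'],s['grip_force']))
def pick(c,first=False):
    x,y=LID[c]
    (bot.reach([x,y,UP],R) if first else bot.movel([x,y,UP],R,velocity=.3))
    eoat.set_gripper(.6,40)
    print('stop',bot.movel([x,y,.036],R,velocity=.12,stop_force=8)); st('down')
    eoat.set_gripper(0,40); bot.hold(.2); st('grip')
    bot.movel([x,y,UP],R,velocity=.15); st('up')
def snap(tag):
    for n in('scene','top'):
        d=imaging.grab_frame(n);cv2.imwrite(f'pics/{n}{tag}.png',d['frame']);np.savez(f'{n}{tag}.npz',f=d['frame'],K=d['K'],E=d['extrinsics'])
E
python3 - <<'E'
from arm import *
for D,z in((LID,.036),(LID,UP),(POT,UP),(POT,.08)):
    for c,p in D.items():
        q=planner.inverse_kinematics([*p,z],R); print(c,z,q if q is None else np.array(q))
E
```

```text
red 0.036 [-0.0587  0.5547  0.4246  2.0311 -0.3768  0.6308  2.1883]
yellow 0.036 [-0.2315  0.5288  0.4055  2.0717 -0.3563  0.6072  1.9908]
blue 0.036 [-0.0367  0.6784  0.4147  1.7898 -0.3788  0.7528  2.1471]
red 0.17 [-0.3284  0.4065  0.7639  1.9659 -0.355   0.9058  2.1889]
yellow 0.17 [-0.4588  0.3501  0.6762  2.0028 -0.2819  0.8812  1.9402]
blue 0.17 [-0.2248  0.5633  0.6874  1.7277 -0.4143  1.0007  2.1858]
red 0.17 [-0.7048  0.3235  0.1287  1.9365 -0.0527  0.8848  1.0215]
yellow 0.17 [-0.4698  0.4335  0.2792  1.7923 -0.1443  0.9357  1.4415]
blue 0.17 [-0.593   0.47    0.1441  1.715  -0.0794  0.9623  1.1519]
red 0.08 [-0.6763  0.4473  0.0964  1.9952 -0.0645  0.7019  1.0308]
yellow 0.08 [-0.4219  0.5423  0.2193  1.8468 -0.162   0.7698  1.4544]
blue 0.08 [-0.5675  0.5742  0.1107  1.7699 -0.0836  0.802   1.1546]
```

Run:
```python
from arm import *
st('0'); pick('red',True)
bot.movel([*POT['red'],UP],R,velocity=.3); bot.movel([*POT['red'],.125],R,velocity=.15); bot.hold(.2); st('hover'); snap('1')
a=cv2.imread('pics/scene1.png')[120:270,270:470];b=cv2.imread('pics/top1.png')[110:260,190:390]
cv2.imwrite('pics/c1.png',cv2.resize(np.hstack([a,b]),None,fx=2,fy=2,interpolation=cv2.INTER_CUBIC))
```

```text
0 t 0.1 [0.2982 0.6052 0.2417] F [-0.3732  0.0272  0.1113] open 1.000 grip 0.0
stop False
down t 4.8 [ 0.5201 -0.2132  0.0366] F [-0.6422 -0.0671  0.5016] open 0.603 grip 0.0
grip t 5.4 [ 0.52   -0.213   0.0366] F [-1.0992  1.189   7.6052] open 0.247 grip 38.8
up t 6.4 [ 0.5193 -0.2127  0.1692] F [-0.1586  0.0552 -2.0275] open 0.243 grip 39.1
hover t 8.8 [0.4985 0.2621 0.1259] F [-0.4426 -1.2504 -1.6121] open 0.239 grip 39.1
```

View pics/c1.png

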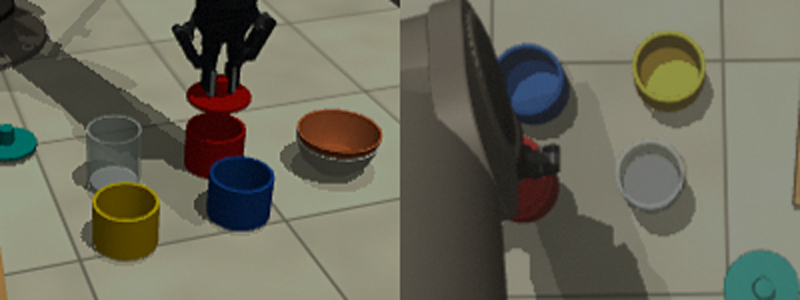

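The scene crop shows the red lid level in the gripper above the red pot. The lid is at about (219,95) in the crop and just touches the pot's outline. I'll raise it and measure the lid against the known TCP position, which gives the scene camera's bias here.

```bash
cat > bias.py <<'E'
from arm import *
from meas import *
def proj(K,E,p):
    q=(np.linalg.inv(E)@np.r_[p,1])[:3]; q=K@q; return q[:2]/q[2]
def bias(c,tag,lift=.0286):
    s=monitor.state(); p=s['tcp_pos']; zo=p[2]-lift+.0115
    for n in('scene','top'):
        d=imaging.grab_frame(n);K,E,f=d['K'],d['extrinsics'],d['frame'];cv2.imwrite(f'pics/{n}{tag}.png',f)
        px=proj(K,E,[p[0],p[1],zo])
        try: x,r,m=centre(f,K,E,c,px,zo,False,110); print(n,'px',px,'lid-tcp',x-p[:2],'r',r,m)
        except Exception as e: print(n,e)
E
python3 - <<'E'
from bias import *
bot.movel([*POT['red'],.18],R,velocity=.15); bot.hold(.2); st(); bias('red','2')
a=cv2.imread('pics/scene2.png')[120:270,270:470];b=cv2.imread('pics/top2.png')[110:260,190:390]
cv2.imwrite('pics/c2.png',cv2.resize(np.hstack([a,b]),None,fx=2,fy=2,interpolation=cv2.INTER_CUBIC))
E
```

```text
t 9.6 [0.4976 0.2617 0.1791] F [-0.0456 -0.2979 -0.9993] open 0.241 grip 39.2
scene px [380.4607 149.4731] lid-tcp [-0.0022  0.0036] r 0.046205068774987854 380
top px [238.2623 194.5325] lid-tcp [-0.0264 -0.0323] r 0.0266209230309764 567
```

View pics/c2.png

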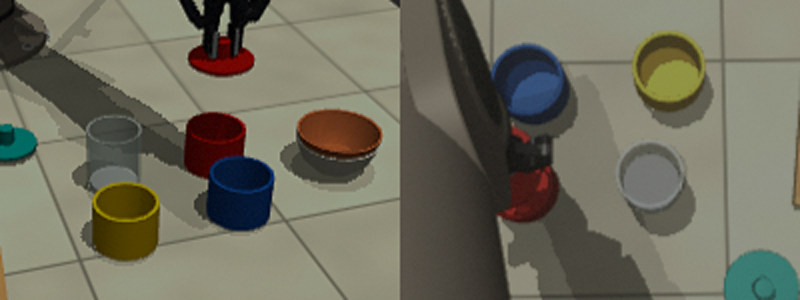

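The scene crop shows the lid clear of the pot at (221,60); in the top view the arm hides most of it. The scene rim fit used part of the pot wall, since its radius came out at 42 mm. I'll refit using only the far arc of the rim with a fixed radius, on the initial pictures and on the fresh scene picture of the lid.

```bash
cat >> meas.py <<'E'
from scipy.optimize import least_squares
def rim(f,K,E,c,seed,z,rad,S=110,ang=75,near=False):
    """fixed-radius circle on plane z through the outline's arc away from (or towards) the camera; half-pixel grown"""
    m=mask(f,c,seed,S); m=cv2.resize(m*255,None,fx=4,fy=4,interpolation=cv2.INTER_LINEAR)>127
    ct=max(cv2.findContours(m.astype(np.uint8),0,1)[0],key=len)
    px=(cv2.convexHull(ct)[:,0,:]+.5)/4-.5
    q=np.r_[px,px[:1]]; px=np.vstack([a+(b-a)*t for a,b in zip(q,q[1:]) for t in np.arange(0,1,max(.02,.5/max(np.hypot(*(b-a)),.5)))])
    p=onplane(K,E,px,z)[:,:2]; x=p.mean(0)
    for _ in range(8):
        u=x-E[:2,3]; u=u/np.linalg.norm(u)*(-1 if near else 1); d=p-x; s=p[(d@u)/np.linalg.norm(d,axis=1)>np.cos(np.radians(ang))]
        o=least_squares(lambda c:np.linalg.norm(s-c,axis=1)-rad,x,loss='soft_l1',f_scale=.001); x=o.x
    return x,np.std(np.linalg.norm(s-x,axis=1))
E
python3 - <<'E'
from meas import *
np.set_printoptions(precision=4,suppress=True)
V=[np.load(f"{n}0.npz") for n in("scene","top")]
S={'red':((377,192),(248,202)),'yellow':((333,230),(324,145)),'blue':((390,216),(254,151))}
for k,s in S.items():
    for ang in(60,80):
        r=[rim(v['f'],v['K'],v['E'],k,np.array(q),.06,.04,90 if k!='yellow' else 110,ang) for v,q in zip(V,s)]
        x,g=tri([(v['K'],v['E']) for v in V],[a[0] for a in r],.06)
        print(k,ang,'scene',*r[0],'top',*r[1],'tri',x,'gap %.4f'%g[0])
    v=V[0];print(' base scene',rim(v['f'],v['K'],v['E'],k,np.array(s[0]),0,.04,90,70,True))
L={'red':((198,231),(464,188)),'yellow':((240,228),(419,184)),'blue':((192,260),(470,144))}
for k,s in L.items():
    r=[rim(v['f'],v['K'],v['E'],k,np.array(q),z,.042,130,100,nr) for v,q,z,nr in zip(V,s,(.016,.023),(True,False))]
    x,g=tri([(v['K'],v['E']) for v in V],[a[0] for a in r],.0195)
    print('lid',k,'scene',*r[0],'top',*r[1])
f=cv2.imread('pics/scene2.png');v=V[0];p=np.array([.4976,.2617]);z=.1791-.0286
print('held lid-tcp near arc',rim(f,v['K'],v['E'],'red',(380,149),z+.008,.042,110,90,True)[0]-p)
E
```

```text
red 60 scene [0.499 0.263] 0.0005749889352962794 top [0.4952 0.2601] 0.0004223817520823967 tri [0.496  0.2623 0.058 ] gap 0.0019
red 80 scene [0.4992 0.2633] 0.0005833257729594102 top [0.4951 0.2602] 0.0004011577778242905 tri [0.496  0.2625 0.0579] gap 0.0021
 base scene (array([0.481 , 0.2549]), np.float64(0.0055860030913486665))
yellow 60 scene [0.6226 0.0978] 0.0005849445537536509 top [0.6181 0.0944] 0.0004897522947897324 tri [0.6193 0.0965 0.0577] gap 0.0023
yellow 80 scene [0.6227 0.098 ] 0.000558871974688109 top [0.6181 0.0945] 0.000460644930485353 tri [0.6193 0.0967 0.0577] gap 0.0023
 base scene (array([0.6215, 0.0988]), np.float64(0.00045475681604125574))
blue 60 scene [0.6104 0.251 ] 0.00030176665481285826 top [0.6059 0.248 ] 0.00031326058883109466 tri [0.6072 0.2504 0.0576] gap 0.0021
blue 80 scene [0.6104 0.251 ] 0.00032515315601400365 top [0.6058 0.2481] 0.00038675624680568584 tri [0.6071 0.2505 0.0575] gap 0.0021
 base scene (array([0.6064, 0.2534]), np.float64(0.0008118269191026359))
lid red scene [ 0.5215 -0.2102] 0.0006433311684926306 top [ 0.519  -0.2149] 0.000429052638891586
lid yellow scene [ 0.5349 -0.1106] 0.0005130114815942393 top [ 0.5313 -0.1159] 0.0006719488626044352
lid blue scene [ 0.6216 -0.23  ] 0.000582937382383446 top [ 0.6193 -0.2329] 0.0009508077237109016
held lid-tcp near arc [0.0001 0.0018]
```

The measurements now agree: rims at about 58 mm and the two views within about 4 mm, so I'll use the mean. Placing the red lid with a force stop and checking the result.

```bash
sed -i "s/^POT=.*/POT={'red':(.4975,.261),'yellow':(.6205,.0955),'blue':(.6085,.249)}/; s/^LID=.*/LID={'red':(.5197,-.213),'yellow':(.533,-.1135),'blue':(.6205,-.2318)}/; s/\[x,y,.036\]/[x,y,.037]/" arm.py
cat >> arm.py <<'E'
def place(c,lift):
    x,y=POT[c]
    bot.movel([x,y,UP],R,velocity=.3); bot.movel([x,y,.054+lift+.008],R,velocity=.12); bot.hold(.3)
    print('contact',bot.movel([x,y,.050+lift],R,velocity=.02,stop_force=4)); st('contact')
def release(c):
    x,y=POT[c]
    eoat.set_gripper(.5,40); bot.hold(.1); bot.movel([x,y,UP],R,velocity=.15); st('released')
E
python3 - <<'E'
from arm import *
place('red',.0286)
snap('3')
E
```

```text
contact True
contact t 11.6 [0.4974 0.261  0.0806] F [-2.0519 -0.3924  8.9254] open 0.242 grip 40.2
```

Contact came at TCP z 80.6 mm, exactly the seated height. Releasing, then fetching the yellow lid.

Run:
```python
from arm import *
release('red'); pick('yellow'); snap('4')
a=cv2.imread('pics/scene4.png')[130:280,150:450];b=cv2.imread('pics/top4.png')[100:250,200:500]
cv2.imwrite('pics/c4.png',cv2.resize(np.vstack([a,b]),None,fx=2,fy=2,interpolation=cv2.INTER_CUBIC))
```

```text
released t 12.9 [0.497  0.261  0.1694] F [-0.0766 -0.3307 -0.2462] open 0.508 grip 0.0
stop False
down t 15.8 [ 0.5334 -0.1136  0.0376] F [ 0.2329 -1.3136  0.2412] open 0.603 grip 0.0
grip t 16.3 [ 0.5333 -0.1134  0.0376] F [-1.7948  1.6549  8.8129] open 0.241 grip 38.8
up t 17.4 [ 0.5325 -0.1133  0.1693] F [ 0.1724 -0.0686 -1.3654] open 0.238 grip 39.1
```

View pics/c4.png

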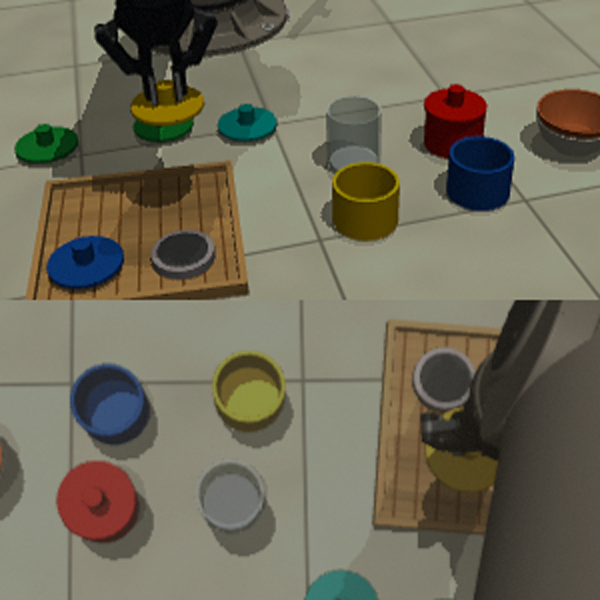

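The crop shows the red lid seated level on the red pot (scene crop 455,108; top crop 97,500) with the pot in place, and the yellow lid held level. Next: place the yellow lid, then pick and place the blue one, continuing only if contact is at the seated height.

Run:
```python
from arm import *
place('yellow',.0296)
z=monitor.state()['tcp_pos'][2]
if abs(z-.0816)<.003:
    release('yellow'); pick('blue'); snap('5')
else: snap('5')
a=cv2.imread('pics/scene5.png')[130:280,150:450];b=cv2.imread('pics/top5.png')[100:250,200:500]
cv2.imwrite('pics/c5.png',cv2.resize(np.vstack([a,b]),None,fx=2,fy=2,interpolation=cv2.INTER_CUBIC))
```

```text
contact True
contact t 20.0 [0.6204 0.0955 0.0816] F [-2.0099  0.2268  9.9116] open 0.238 grip 40.1
released t 21.2 [0.6201 0.0957 0.1693] F [ 0.9119  0.9205 -1.2585] open 0.504 grip 0.0
stop False
down t 23.9 [ 0.621  -0.232   0.0378] F [0.1537 0.2895 0.6305] open 0.600 grip 0.0
grip t 24.5 [ 0.6208 -0.2318  0.0377] F [-1.9255  0.1893  6.2536] open 0.246 grip 38.9
up t 25.5 [ 0.6201 -0.2315  0.1691] F [-0.4892  0.1777 -0.8211] open 0.243 grip 39.1
```

View pics/c5.png

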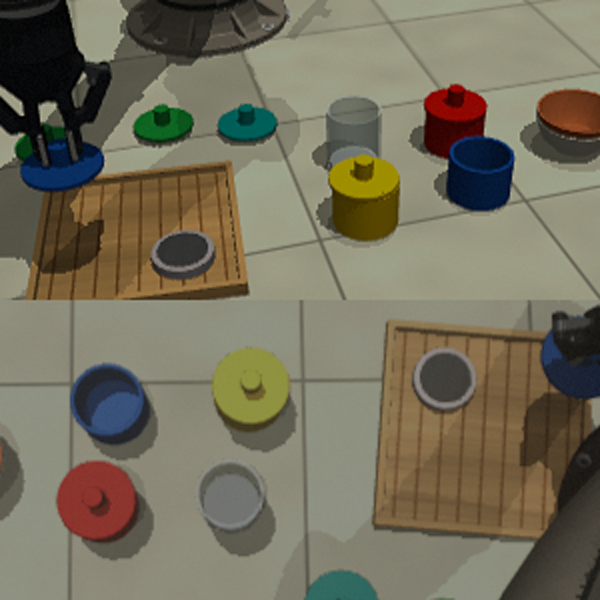

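Red and yellow are both seated level and blue is in hand. The line to the blue pot clears the yellow knob (91 mm) by about 50 mm.

Run:
```python
from arm import *
place('blue',.0297)
if abs(monitor.state()['tcp_pos'][2]-.0817)<.003:
    release('blue'); bot.movel([.60,.0,.25],R,velocity=.3); bot.movel([.55,-.25,.25],R,velocity=.3); st()
snap('6')
a=cv2.imread('pics/scene6.png')[130:280,150:450];b=cv2.imread('pics/top6.png')[100:250,200:500]
cv2.imwrite('pics/c6.png',cv2.resize(np.vstack([a,b]),None,fx=2,fy=2,interpolation=cv2.INTER_CUBIC))
```

```text
contact True
contact t 29.0 [0.6084 0.249  0.0817] F [-1.8925 -0.3582  8.1352] open 0.238 grip 40.0
released t 30.2 [0.608  0.2491 0.1692] F [-0.4982 -0.2321 -0.4484] open 0.500 grip 0.0
 t 32.2 [ 0.5506 -0.2482  0.2496] F [0.9081 0.6959 0.1803] open 0.502 grip 0.0
```

View pics/c6.png

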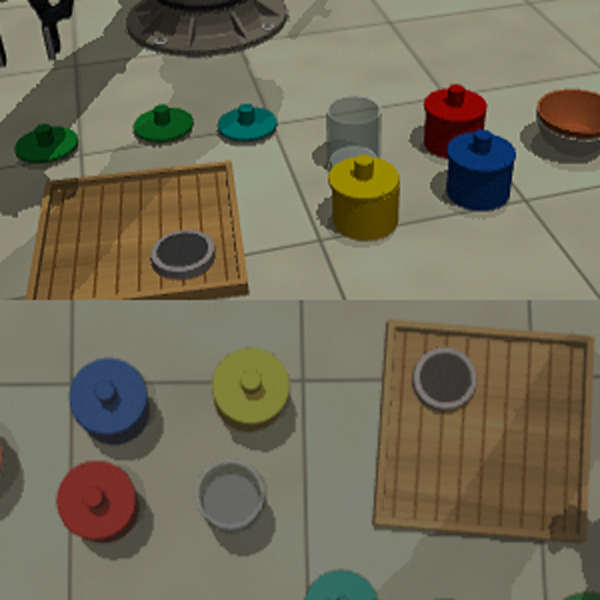

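All three lids sit level on their own pots. The jar, steel lid, bowls and look-alikes are where they were. Handing in.

```bash
python3 -c "
from workcell import job; print(job.close_job())"
```

```text
the job is handed in; nothing more can be done
None
```

The red, yellow and blue lids are seated level on their matching pots, nothing else looks disturbed in the final pictures, and the job was handed in at about 32 s of the 88 s allowed.

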